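# Put the setting ring back in its case

### The arm

A 6-joint arm with a two-finger parallel gripper is mounted at the origin on the work surface. World frame = base frame: x ahead of the robot, y to its left, z up, the work surface at z = 0. Lengths are in mm, angles in rad, forces in N, time in s.
With the tool pointing down it reaches from about 300 to 850 mm from the base axis. Payload 5.4 kg.
Tool frame: the origin (TCP) lies midway between the tips of the shut fingers; the grasp point (between the pads) lies 19 mm behind it (arm.tcp_to_grasp is the z of the grasp point in the tool frame, in mm); z points along the fingers, y is the line along which they close (so a half turn about z gives the same grasp; the last joint's range is limited). The gripper opens to 85 mm and grips with 20 to 120 N. Pads are 22 mm wide; open, the fingers measure 114 mm over their backs; the gripper's body (76 mm by 85 mm) begins 54 mm behind the grasp point. The pads swing forward as they close: fully open they stand 13 mm farther back than shut.
Start: joints at [-1.36, 0.158, 1.597, -0, 1.386, -0.21], TCP at [234.857, -524.832, 231.299] pointing down, gripper open.
Joint ranges: [-2.91, 2.91], [-0.94, 2.29], [0.18, 2.7], [-1.29, 4.43], [0.17, 2.64], [-3, 3]. Speed limits (rad/s): [2.57, 2.57, 3.14, 3.14, 3.14, 3.14].

### API

Orientations are given as a rotation vector (axis times angle).
In Python, from workcell import arm gives the robot as it stands. The module is installed in compiled form; this text tells all that it offers.
- The arm moves only by the shell command python3 -m crank 'ROWS'. ROWS is JSON, a list of rows, each a list of 7 numbers: the shift along the tool's x, y, z in mm, then the turn, a rotation vector about the tool's x, y, z in rad, then the gripper command: -1 is shut, 1 is fully open, values between are in proportion. In form: [[x, y, z, ax, ay, az, grip], ...]. A call has 1 to 8 rows; each row shifts and turns the commanded pose from where the row before left it, along the tool's axes as they then stand; what a row does not reach is not made up. A row lasts 1/12 s, in which the tool goes at most 41.7 mm and 7.16 degrees, less where a joint would pass 70% of its speed; a pose out of reach is approached as far as the arm can. A call is refused whole if a number of a shift passes 41.7 or a number of a turn 0.125, either way. A call with a gripper value outside its range is refused whole. The fingers move at their own pace and stop on an object; the grip force is fixed at half the most. Time passes only in rows, so rows that do not move let the fingers close. It gives the time, the measured TCP pose, the force, the opening and the grip force at its end, in the units of the state.
- arm.sense(): the state, without advancing time (a new reading comes with each control period).
- arm.snapshot(name): name is "scene" or "top" or "wrist"; returns the picture (480x640x3 uint8, red, green, blue); there is no depth.
- arm.camera_info(name): a dict with "vfov" (degrees; the focal length in pixels is half the picture's height over the tangent of half this angle, whatever the lens; pixels are square), "cx", "cy" (the principal point, pixels), "k1" (the pictures are not rectified: a ray, as slopes to the right and down, at radius r is drawn at 1 + k1 r^2 times it, then the intrinsics apply), "extrinsics" (4x4, takes a point from world to camera coordinates). Camera axes: x right, y up, looking along -z (the intrinsics and any distortion apply to the point x, -y, -z); pixel columns grow to the right and rows downward; lengths in mm; the calibration is good to about 2 mm. A picture is of the moment at which its call begins: read the wrist's pose just before it. camera_info takes no time and is no camera call; for the wrist camera it gives the pose at the moment of the call.
- arm.finish_job(): hands the job in; it is judged then, once.
Trained networks look in the newest picture that a camera, given by its name, has taken for a name from the list of things; names that differ only in an ending like _2 or _b are one class to them, and where a whole thing is asked for, a point or a joint stands for the part that bears it (a point fixed in the world has none). Each returns a list of dicts, best first, with "score" (0 to 1); they miss things now and then, are a little off and sometimes report something else, mostly with a low value. They report only what shows in the picture. A call takes as long as a camera call. They do not tell look-alikes from the thing itself.
- arm.boxes_of(camera, query): "centre" ([row, column] in pixels, amid what is visible of it).
- arm.trace(camera, query): "mask" (480x640 bool, what is visible of it) and "centre" ([row, column] in pixels, amid what is visible of it).
The state is a dict: "clock": time; "qpos": joint angles; "dq": joint speeds; "joint_efforts": joint torques, N m; "tcp_pos": TCP position; "ee_rot": TCP orientation; "contact_force": force on the tool from outside, world axes, zero at the start; "torque": the same for the moment, N m; "gripper_width": finger opening in mm; "grip_force": force on a finger pad.
Only numpy, scipy, OpenCV 4.12 (cv2) and the standard library are available. Lean on these libraries where they do the work, as an engineer would, in place of code of your own. Each camera call takes 0.05 s, during which the arm holds its last target. There are 200 camera calls.

### The job

Slide the lid of the wooden gauge case fully open, set the thick setting ring down into its round pocket inside, and slide the lid fully shut again over it. The lid lies in its grooves without any handle: a fingertip pressed on it just firmly enough drags it along, but do not lean on it, or its light panel cracks. Lower the ring in gently, without dropping or forcing it, and leave the other things on the bench where they are.

Things in the scene. Friction and masses are not known exactly. Their poses are not given: they have to be found in the camera images.
- case: flat plain wooden gauge case, 150 (its x) x 200 (its y) mm, rim 45 mm above the bench, fixed there; origin at the centre of its underside. The lid runs in grooves along its y; the full-height wall at -y stops it, and it slides out over the low wall at +y. Inside lies a black insert, its top 19 mm above the bench, under a mouth 118 mm wide in x between the side walls
- pocket (a point): centre of the floor of the round pocket in the insert, 11 mm above the bench, 35 mm from the case's origin towards its -y: 43 mm across, 8 mm deep, chamfered edge. Covered while the lid is shut; with the lid slid out 110 mm the open mouth reaches 55 mm to either side of the pocket centre along y
- lid (a joint): how far the lid is slid open along the case's +y: 0 shut against the stop wall (it may start up to 6 mm ajar), 0.110 m fully open, sticking out over the low end. It drags with about 9 N all the way, stays where it is left and cannot be lifted off; a smooth fingertip needs some 12 to 15 N of pressure to take it along
- lid_lines (a point): point at rim height above the middle of five fine dark lines across the lid, where a finger goes: on its centre line, 40 mm from its stop-wall end, moving with it. The lid (pale plywood, 117 x 189 x 8 mm) lies 0.5 to 6.5 mm below this point, as deep as its grooves are worn: find it by touch. It must never bear over 25 N
- ring: the setting ring: a thick steel ring, 40 mm outside, 25 mm bore, 16 mm high, about 95 g, with two fine dark lines round it; lying flat on the bench, origin at the centre of its underside. Seated in the pocket it stands 8 mm proud of the insert and clears the lid; lying on the insert it can block the lid
- part_a: bystander: a thin turned steel ring, 42 mm outside, 6 mm high, flat on the bench; origin at the centre of its underside
- part_b: bystander: another such thin ring, 42 mm outside, 6 mm high; origin at the centre of its underside
- plug: bystander: a black round plug, 44 mm in diameter, 30 mm high, standing on the bench between robot and case; origin at the centre of its underside
- comparator: bystander: bench dial comparator, dark, tilted, about 150 x 300 mm and 0.25 m high, fixed at the left of the bench; origin at the centre of its base's underside
Not all that is in view belongs to the job. Leave any green look-alike of the ring alone.

How it is judged:
By the outcome, as a careful person would: the job done as asked, in the order asked, and still so for the second after the job is handed in, with the robot touching nothing.
It also fails if it takes over 72 s, if anything falls off the work surface, if the arm or the gripper's body presses on something with over 40 N, if the wrist force passes 120 N, or if a joint passes its speed limit or range.

## Working session

There is one attempt and no reset: what is moved stays moved. The work goes in short steps, Python scripts to look and compute and a shell command to move; the robot and the scene stay as the last step left them, time stands still between calls to the robot, and variables do not carry over. Pictures are saved under pics/ and viewed, at most 10 in all, crops included, and the job is handed in when it is done.

```bash
mkdir -p pics; cat > h.py <<'E'
import numpy as np, cv2
from workcell import arm
from scipy.spatial.transform import Rotation as R
def K(ci): 
    f=240/np.tan(np.radians(ci['vfov'])/2); return f
def px2w(ci,row,col,z):
    f=K(ci); d=np.array([(col-ci['cx'])/f,(row-ci['cy'])/f]); u=d.copy()
    for _ in range(20): u=d/(1+ci['k1']*(u@u))
    E=np.array(ci['extrinsics']); r=E[:3,:3].T@np.array([u[0],-u[1],-1]); c=-E[:3,:3].T@E[:3,3]
    return c+r*(z-c[2])/r[2]
def w2px(ci,p):
    E=np.array(ci['extrinsics']); q=E[:3,:3]@np.array(p)+E[:3,3]; u=np.array([q[0],-q[1]])/-q[2]
    u=u*(1+ci['k1']*(u@u)); f=K(ci); return ci['cy']+f*u[1],ci['cx']+f*u[0]
def save(n,im): cv2.imwrite('pics/'+n+'.png',im[...,::-1])
E
python3 - <<'E'
from h import *
for c in ['scene','top']:
    im=arm.snapshot(c); save(c,im); ci=arm.camera_info(c); print(c,ci)
    for q,z in [('ring',16),('case',45),('lid_lines',45),('lid',42),('part_a',6),('plug',30),('comparator',0)]:
        for b in arm.boxes_of(c,q)[:5]:
            print(q,np.round(b['centre']),round(b['score'],2),np.round(px2w(ci,*b['centre'],z)))
print(arm.sense())
E
```

```text
scene {'vfov': 51.094143203730184, 'cx': 316.2213406486697, 'cy': 243.36770752882956, 'k1': -0.03678355405830784, 'extrinsics': array([[ 3.46738759e-01,  9.37953005e-01,  4.04887086e-03,
        -2.65160444e+02],
       [-5.76257786e-01,  2.09618808e-01,  7.89928427e-01,
         2.34829970e+02],
       [ 7.40067022e-01, -2.76231996e-01,  6.13185687e-01,
        -1.36328187e+03],
       [ 0.00000000e+00,  0.00000000e+00,  0.00000000e+00,
         1.00000000e+00]])}
ring [270. 166.] 0.84 [ 448. -192.   16.]
ring [278. 123.] 0.81 [ 444. -274.   16.]
ring [257. 101.] 0.73 [ 365. -310.   16.]
case [283. 314.] 0.84 [612.  52.  45.]
case [271. 316.] 0.39 [582.  66.  45.]
lid_lines [273. 316.] 0.9 [588.  65.  45.]
lid [273. 317.] 0.84 [585.  68.  42.]
lid [284. 312.] 0.59 [609.  49.  42.]
part_a [313. 107.] 0.63 [ 519. -307.    6.]
part_a [343. 149.] 0.63 [ 617. -243.    6.]
plug [250. 246.] 0.56 [459. -35.  30.]
comparator [180. 492.] 0.86 [354. 629.   0.]
top {'vfov': 43.624878488736485, 'cx': 325.19939334165355, 'cy': 244.54945104984967, 'k1': -0.10050464768862621, 'extrinsics': array([[
[... 720 characters left out ...]
8, 'qpos': array([-1.36009605e+00,  1.58374808e-01,  1.59697713e+00, -6.55347297e-06,
        1.38618173e+00, -2.10080616e-01]), 'dq': array([-8.40536514e-05,  1.16531920e-04,  8.33903182e-04,  7.76363301e-04,
        2.05924353e-03, -1.00041606e-03]), 'joint_efforts': array([ 1.32372428e-03, -3.95978451e+01, -3.31689692e+01, -9.83775067e-05,
        4.90786406e-04, -3.09988570e-05]), 'tcp_pos': array([ 234.86128945, -524.84813176,  231.32477993]), 'ee_rot': array([ 3.07226073e+00,  6.56085250e-01, -1.00904052e-05]), 'contact_force': array([-0.05675907, -0.99536356,  0.00119286]), 'torque': array([ 0.05461593, -0.00115717, -0.01324779]), 'grip_force': 0.0, 'gripper_width': 85.34060325946247}
```

```bash
python3 - <<'E'
import cv2
im=cv2.imread('pics/top.png')
cv2.imwrite('pics/topc.png',cv2.resize(im[120:360,240:560],(800,600),interpolation=cv2.INTER_CUBIC))
im=cv2.imread('pics/scene.png')
cv2.imwrite('pics/scenec.png',cv2.resize(im[200:380,70:310],(800,600),interpolation=cv2.INTER_CUBIC))
E
```

```text
(no output)
```

View pics/topc.png

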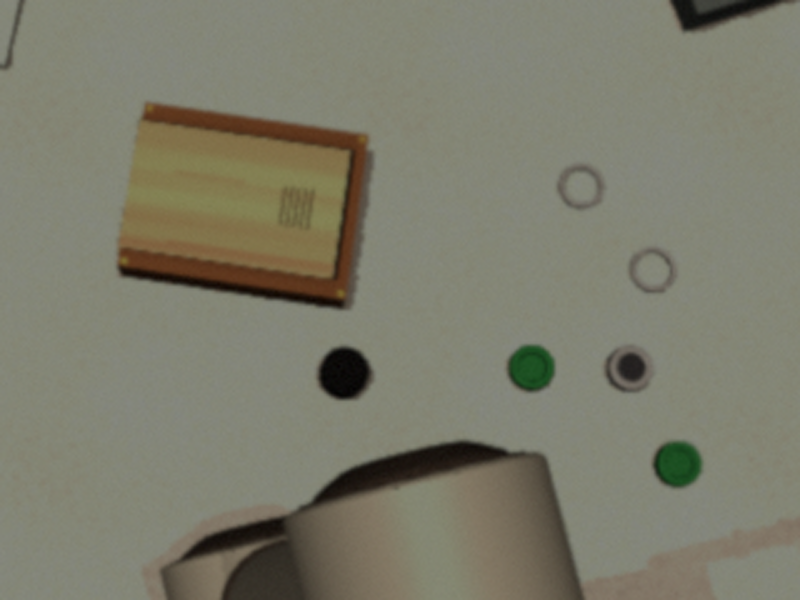

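View pics/scenec.png

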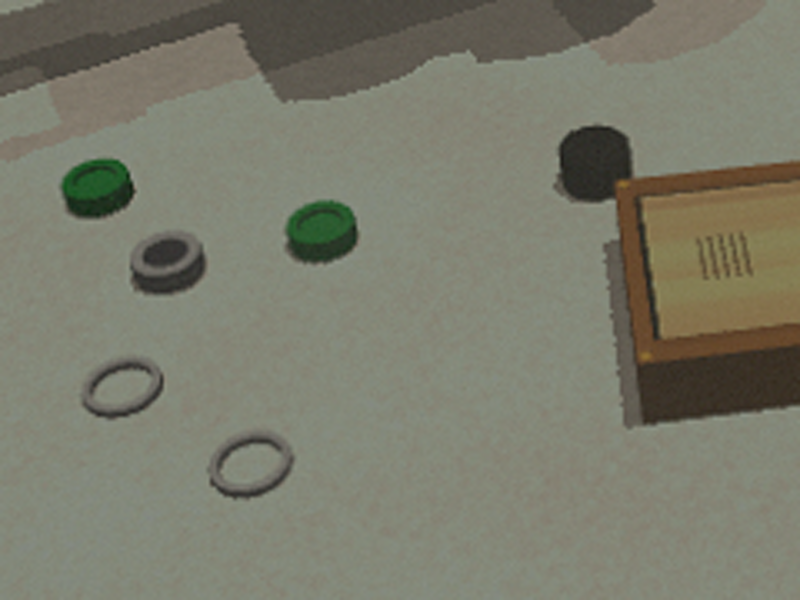

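The top crop shows three thick candidates: steel ring at crop (630,368), i.e. px row 267, col 492, and green ones at (531,368) and (678,464). The steel one with the dark line and a bore is the setting ring. The scene crop confirms this: the grey thick ring is at (168,263), i.e. px row 279, col 120. The thin rings are at crop (581,187) and (652,270), the plug at (345,373), the lid lines at (297,208), and the stop wall is on the right (−y world).

```bash
python3 - <<'E'
from h import *
ci=arm.camera_info('top'); g=lambda x,y,z:px2w(ci,120+y/2.5,240+x/2.5,z)
print('ring',g(630,368,16), px2w(arm.camera_info('scene'),278,123,16))
c=[g(*p,45) for p in [(149,104),(366,137),(347,300),(121,268)]]
print(np.round(c)); m=np.mean(c,0); print('case',m)
y=(c[0]-c[1]+c[3]-c[2]); print('yaw of case y',np.degrees(np.arctan2(y[1],y[0])), [np.linalg.norm(c[i]-c[i-1]) for i in range(4)])
print('lines',g(297,208,43))
print('plug',g(345,373,30),'thin',g(652,270,6),g(581,187,6),'green',g(531,368,16),g(678,464,16))
s=arm.sense(); print(R.from_rotvec(s['ee_rot']).as_matrix(),arm.tcp_to_grasp)
print(arm.camera_info('wrist'))
E
```

```text
ring [ 428.90790048 -280.41838514   16.        ] [ 444.29740594 -273.26573733   16.        ]
[[671. 137.  45.]
 [636. -54.  45.]
 [490. -31.  45.]
 [523. 164.  45.]]
case [580.2811055   54.09353569  45.        ]
yaw of case y 79.94533603299922 [np.float64(150.2875206631804), np.float64(193.97486545351865), np.float64(147.48127831968498), np.float64(197.3277161715874)]
lines [573.57799988   9.34964696  43.        ]
plug [428.99874002 -27.97702378  30.        ] thin [ 518.4291018  -309.69359684    6.        ] [ 596.64217709 -250.66574438    6.        ] green [ 431.20952834 -192.64932911   16.        ] [ 343.3989354  -316.95218055   16.        ]
[[ 9.12769752e-01  4.08474453e-01  6.03537947e-06]
 [ 4.08474453e-01 -9.12769751e-01 -5.90213997e-05]
 [-1.85998222e-05  5.63382467e-05 -9.99999998e-01]] -18.700000000000003
{'vfov': 64.12236444648701, 'cx': 320.7093726113266, 'cy': 241.86849609473572, 'k1': -0.04407224681186218, 'extrinsics': array([[ 4.07930500e-01, -9.13012851e-01,  4.91887985e-04,
        -5.75148055e+02],
       [ 8.80902432e-01,  3.93441954e-01, -2.63086171e-01,
         3.26605162e+01],
       [ 2.40007525e-01,  1.07754178e-01,  9.64772214e-01,
        -3.78006050e+02],
       [ 0.00000000e+00,  0.00000000e+00,  0.00000000e+00,
         1.00000000e+00]])}
```

```bash
python3 -m crank '[[0,0,0,0,0,0.119,-1],[0,0,0,0,0,0.119,-1],[0,0,0,0,0,0.119,-1],[0,0,0,0,0,0.119,-1],[0,0,0,0,0,0.119,-1]]'; python3 -m crank '[[18.7,-34.4,0,0,0,0,-1],[18.7,-34.4,0,0,0,0,-1],[18.7,-34.4,0,0,0,0,-1],[18.7,-34.4,0,0,0,0,-1],[18.7,-34.4,0,0,0,0,-1],[18.7,-34.4,0,0,0,0,-1],[18.7,-34.4,0,0,0,0,-1],[18.7,-34.4,0,0,0,0,-1]]'; python3 -m crank '[[0,0,0,0,0,0,-1],[0,0,0,0,0,0,-1]]'
python3 - <<'E'
from h import *
im=arm.snapshot('wrist'); ci=arm.camera_info('wrist'); save('w1',im)
s=arm.sense(); print(s['clock'],s['tcp_pos'],R.from_rotvec(s['ee_rot']).as_matrix()[:2])
for b in arm.trace('wrist','ring'): print(b['centre'],b['score'],b['mask'].sum(),px2w(ci,*b['centre'],16), im[b['mask']].mean(0))
E
```

```text
clock: 1.22
tcp_pos: [234.8, -524.8, 231.3]
ee_rot: [-3.129, 0.283, -0.0]
contact_force: [0.1, -0.3, -1.1]
gripper_width: 25.6
grip_force: 0.0
clock: 1.88
tcp_pos: [430.8, -278.1, 231.6]
ee_rot: [3.129, -0.274, 0.001]
contact_force: [0.5, -0.4, -0.4]
gripper_width: -0.2
grip_force: 0.0
clock: 2.05
tcp_pos: [430.8, -278.3, 231.4]
ee_rot: [3.13, -0.267, -0.0]
contact_force: [-1.2, -0.0, -0.4]
gripper_width: 0.4
grip_force: 0.0
2.1 [ 430.0583755  -279.49932501  231.37410235] [[ 9.85167323e-01 -1.71596262e-01 -2.60909015e-04]
 [-1.71596393e-01 -9.85167146e-01 -6.10682911e-04]]
[204.2, 325.4] 0.82 1419 [ 436.03672641 -284.6589879    16.        ] [93.89147287 87.73854827 81.90697674]
[282.9, 372.0] 0.77 1279 [ 349.91840962 -317.07491811   16.        ] [33.25019547 94.41985927 38.47771697]
[218.4, 233.2] 0.67 1300 [ 437.79216933 -195.7677753    16.        ] [37.24307692 97.13692308 41.83846154]
```

View pics/w1.png

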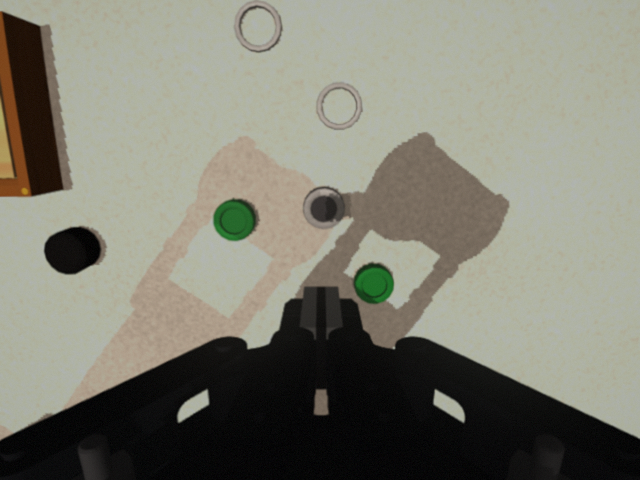

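The wrist view shows the steel ring at px (207,323), with the green look-alikes at (219,234) and (284,374). Now I go to the lid.

```bash
python3 -m crank '[[9,-38.2,8,0,0,0,-1],[9,-38.2,8,0,0,0,-1],[9,-38.2,8,0,0,0,-1],[9,-38.2,8,0,0,0,-1],[9,-38.2,8,0,0,0,-1],[9,-38.2,8,0,0,0,-1],[9,-38.2,8,0,0,0,-1],[9,-38.2,8,0,0,0,-1]]'; python3 -m crank '[[0,0,0,0,0,0,-1],[0,0,0,0,0,0,-1],[0,0,0,0,0,0,-1]]'
python3 - <<'E'
from h import *
im=arm.snapshot('wrist'); ci=arm.camera_info('wrist'); save('w2',im)
s=arm.sense(); print(s['clock'],s['tcp_pos'],s['contact_force'],R.from_rotvec(s['ee_rot']).as_matrix()[:2])
for q,z in [('lid_lines',45),('lid',42),('case',45)]:
  for b in arm.boxes_of('wrist',q): print(q,b['centre'],b['score'],px2w(ci,*b['centre'],z))
E
```

```text
clock: 2.82
tcp_pos: [554.4, 8.6, 167.0]
ee_rot: [3.129, -0.278, 0.001]
contact_force: [0.7, -0.3, 0.5]
gripper_width: -0.1
grip_force: 0.0
clock: 3.07
tcp_pos: [553.8, 7.2, 167.2]
ee_rot: [3.129, -0.276, -0.0]
contact_force: [-0.6, -0.4, 0.8]
gripper_width: 0.1
grip_force: 0.0
3.1167 [553.79388634   6.81855355 167.52359148] [0.17621381 0.12150816 0.53538084] [[ 9.84454231e-01 -1.75641152e-01  2.28304719e-04]
 [-1.75640979e-01 -9.84454085e-01 -6.32635858e-04]]
lid_lines [196.8, 233.1] 0.9 [592.05928928  62.36789012  45.        ]
lid_lines [299.6, 636.7] 0.52 [ 460.5103742  -224.56755585   45.        ]
lid [199.9, 234.4] 0.97 [589.43456318  62.73045486  42.        ]
lid [110.6, 613.2] 0.27 [ 604.75220178 -205.01080767   42.        ]
case [192.0, 242.2] 0.67 [594.1871259   55.35481459  45.        ]
```

View pics/w2.png

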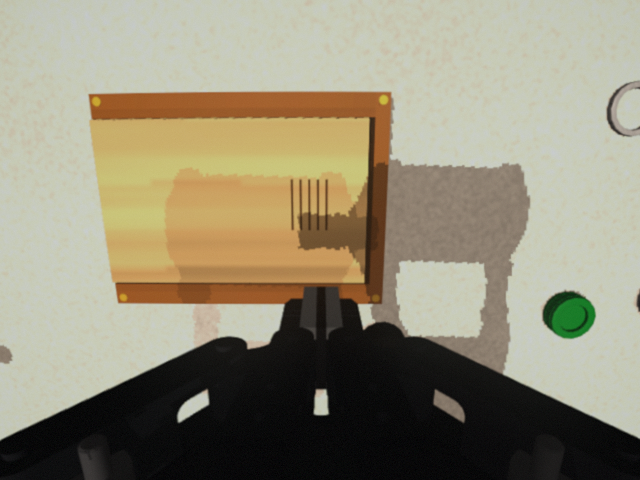

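The lid lines are centred at px (205,310). The rim corners are at (94,91), (94,391), (303,382) and (303,117), and the stop wall is on the right.

```bash
python3 - <<'E'
from h import *
ci=arm.camera_info('wrist'); s=arm.sense(); T=R.from_rotvec(s['ee_rot']).as_matrix()
g=lambda c,r,z=45:px2w(ci,r,c,z)
c=np.array([g(91,94),g(391,94),g(382,303),g(117,303)]); print(c.round(1)); 
y=(c[0]-c[1]+c[3]-c[2]); y/=np.linalg.norm(y); yt=c[0]-c[1]; print('yaw',[np.degrees(np.arctan2(v[1],v[0])) for v in (y,yt)], [np.linalg.norm(c[i]-c[i-1]) for i in range(4)])
x=np.array([y[1],-y[0],0]); m=c.mean(0); print('case',m)
L=g(309.5,205,42.); print('lines',L,'case xy',(L-m)@x,(L-m)@y)
for cc,rr in [(369,118),(366,283)]: p=g(cc,rr,41);print('lid end',p,(p-m)@x,(p-m)@y)
print('delta tool',T.T@(L-s['tcp_pos']))
E
```

```text
[[676.1 140.3  45. ]
 [639.8 -54.5  45. ]
 [494.3 -28.5  45. ]
 [529.3 169.3  45. ]]
yaw [np.float64(79.70968209875127), np.float64(79.42870055050841)] [np.float64(149.70248972242217), np.float64(198.1681560563698), np.float64(147.74187499374048), np.float64(200.86902889948166)]
case [584.88213871  56.63533211  45.        ]
lines [576.48097753  11.56492331  42.        ] case xy -0.21483515865923586 -45.84621144442876
lid end [627.43450159 -38.60066866  41.        ] 58.88049186876731 -86.1027706118952
lid end [510.75402601 -19.22625728  41.        ] -59.3841725228348 -87.88331975536771
delta tool [ 21.409619    -8.45716698 125.77081167]
```

```bash
python3 -m crank '[[7.1,-2.8,30,0,0,0,-1],[7.1,-2.8,30,0,0,0,-1],[7.1,-2.8,30,0,0,0,-1],[0,0,20,0,0,0,-1],[0,0,5,0,0,0,-1],[0,0,0,0,0,0,-1],[0,0,0,0,0,0,-1]]'; python3 -m crank '[[0,0,1.5,0,0,0,-1],[0,0,1.5,0,0,0,-1],[0,0,1,0,0,0,-1]]'
```

```text
clock: 3.85
tcp_pos: [576.8, 12.6, 53.5]
ee_rot: [3.129, -0.275, 0.002]
contact_force: [-0.2, 0.3, 0.2]
gripper_width: 0.0
grip_force: 0.0
clock: 4.1
tcp_pos: [577.1, 13.1, 49.6]
ee_rot: [3.129, -0.273, 0.004]
contact_force: [-0.5, 1.4, -0.2]
gripper_width: 0.4
grip_force: 0.0
```

```bash
for i in 1 2 3 4 5 6 7 8 9 10 11; do :; done; python3 -m crank '[[0,0,1.5,0,0,0,-1],[0,0,1.5,0,0,0,-1],[0,0,1,0,0,0,-1]]'|grep -E "tcp|force"; python3 -m crank '[[0,0,0.5,0,0,0,-1],[0,0,0.5,0,0,0,-1]]' |grep -E "tcp|contact"
```

```text
tcp_pos: [576.2, 13.4, 44.3]
contact_force: [-0.7, 0.7, 1.3]
grip_force: 0.7
tcp_pos: [576.4, 13.4, 43.9]
contact_force: [-2.0, 0.8, 6.9]
```

```bash
python3 -m crank '[[0,0,0,0,0,0,-1],[0,0,0,0,0,0,-1]]' |grep -E "tcp|contact"; python3 -m crank '[[0,0,0.5,0,0,0,-1],[0,0,0,0,0,0,-1]]' |grep -E "tcp|contact"
```

```text
tcp_pos: [576.4, 13.4, 44.0]
contact_force: [-1.9, -0.2, 6.3]
tcp_pos: [576.5, 13.4, 43.8]
contact_force: [-3.6, 0.5, 7.9]
```

```bash
python3 -m crank '[[0,0,0.7,0,0,0,-1],[0,0,0,0,0,0,-1]]' |grep -E "tcp|contact"; python3 -m crank '[[0,0,0.7,0,0,0,-1],[0,0,0,0,0,0,-1]]' |grep -E "tcp|contact"
```

```text
tcp_pos: [576.6, 13.4, 43.6]
contact_force: [-4.5, 0.4, 10.8]
tcp_pos: [576.7, 13.4, 43.3]
contact_force: [-6.0, 1.3, 14.2]
```

```bash
python3 -m crank '[[-0.7,0,0.6,0,0,0,-1],[0,-1,0,0,0,0,-1],[0,-2,0,0,0,0,-1],[0,-2,0,0,0,0,-1],[0,-2,0,0,0,0,-1],[0,-2,0,0,0,0,-1]]' |grep -E "tcp|contact"
```

```text
tcp_pos: [577.9, 20.0, 43.2]
contact_force: [-7.3, -7.8, 15.1]
```

```bash
python3 - <<'E'
from h import *
im=arm.snapshot('top'); ci=arm.camera_info('top'); s=arm.sense(); print(s['tcp_pos'],s['contact_force'])
r,c=w2px(ci,[584,56,45]); r,c=int(r),int(c); save('t2',cv2.resize(im[r-50:r+50,c-70:c+70],(560,400),interpolation=2))
im=arm.snapshot('wrist'); save('w3',im)
E
```

```text
[577.90146644  20.31551956  43.18633882] [-6.47163546 -6.87664672 14.72869567]
```

View pics/w3.png

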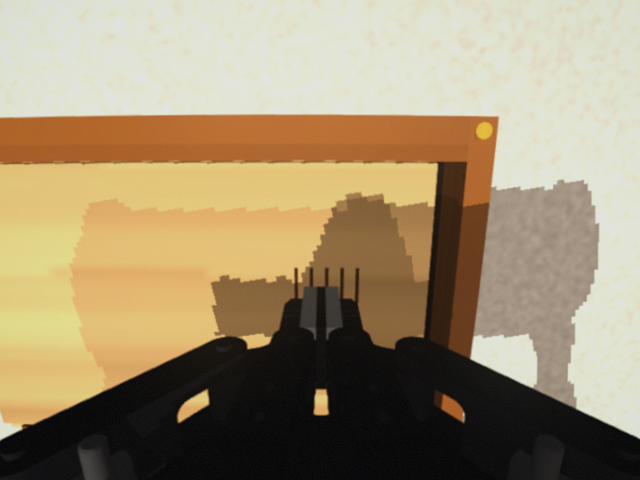

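```bash
python3 -m crank '[[-0.7,0,0.6,0,0,0,-1],[-0.4,-2,0,0,0,0,-1],[-0.4,-3,0,0,0,0,-1],[0,-3,0,0,0,0,-1],[0,-3,0,0,0,0,-1],[0,-3,0,0,0,0,-1]]' |grep -E "tcp|contact"
python3 - <<'E'
from h import *
im=arm.snapshot('wrist'); save('w4',im)
for n in ('w3','w4'):
    a=cv2.imread(f'pics/{n}.png')
    l=a[278].astype(int).sum(1); print(n,'line row dark cols',[c for c in range(260,400) if l[c]<250]); l=a[220].astype(int).sum(1); print(l[420:500:2])
E
```

```text
tcp_pos: [580.1, 33.8, 43.2]
contact_force: [-3.8, -8.0, 15.1]
w3 line row dark cols [295, 296, 309, 310, 311, 312, 313, 324, 325, 326, 327, 328, 340, 341, 342, 343, 355, 356, 357, 358, 359]
[361 365 368 367 364 372 332 113  66  72 102 111 114 108 103 117 112 105
 107 103 117 189 203 202 201 196 203 200 203 195 199 197 205 229 424 438
 436 433 439 444]
w4 line row dark cols [295, 296, 309, 310, 311, 312, 325, 326, 327, 328, 340, 341, 342, 343, 355, 356, 357, 358]
[396 406 398 401 401 399 363 122  77  89  78  85  84  88  76  77  78  72
  73  79  73  78  67  53  78 108 115 114 104 111 106 111 107 107 110 108
 107 116 189 217]
```

```bash
python3 -m crank '[[-0.3,-4,0.2,0,0,0,-1],[-0.3,-5,0,0,0,0,-1],[0,-5,0,0,0,0,-1],[0,-5,0,0,0,0,-1],[0,-5,0,0,0,0,-1],[0,-5,0,0,0,0,-1],[0,-5,0,0,0,0,-1],[0,-4,0,0,0,0,-1]]' |grep -E "tcp|contact"
```

```text
tcp_pos: [586.7, 71.6, 43.2]
contact_force: [-3.1, -9.9, 14.7]
```

```bash
python3 -m crank '[[0,-4,0,0,0,0,-1],[0,-5,0,0,0,0,-1],[0,-5,0,0,0,0,-1],[0,-5,0,0,0,0,-1],[0,-5,0,0,0,0,-1],[0,-4,0,0,0,0,-1]]' |grep -E "tcp|contact"
```

```text
tcp_pos: [591.6, 99.3, 43.2]
contact_force: [-3.2, -8.4, 13.4]
```

```bash
python3 -m crank '[[0,-4,0.3,0,0,0,-1],[0,-4,0,0,0,0,-1],[0,-4,0,0,0,0,-1],[0,-3,0,0,0,0,-1],[0,0,0,0,0,0,-1]]' |grep -E "tcp|contact"
python3 - <<'E'
from h import *
im=arm.snapshot('wrist'); save('w5',im); a=im.astype(int)
l=a[278].sum(1); print([c for c in range(260,400) if l[c]<250])
E
```

```text
tcp_pos: [594.4, 114.6, 43.2]
contact_force: [-1.9, -5.0, 15.2]
[295, 296, 310, 311, 312, 325, 326, 327, 340, 341, 342, 343, 355, 356, 357, 358]
```

```bash
python3 -m crank '[[0,-1.5,0,0,0,0,-1],[0,-1.5,0,0,0,0,-1],[0,0,0,0,0,0,-1]]' |grep -E "tcp|contact"
```

```text
tcp_pos: [594.8, 117.1, 43.1]
contact_force: [-2.1, -7.1, 14.5]
```

```bash
python3 -m crank '[[0,-1.5,0,0,0,0,-1],[0,-1.5,0,0,0,0,-1],[0,-1,0,0,0,0,-1],[0,0,0,0,0,0,-1]]' |grep -E "tcp|contact"
python3 - <<'E'
from h import *
im=arm.snapshot('wrist'); a=im.astype(int)
l=a[278].sum(1); print([c for c in range(260,400) if l[c]<250])
E
python3 -m crank '[[0,-1.5,0,0,0,0,-1],[0,-1,0,0,0,0,-1],[0,0,0,0,0,0,-1]]' |grep -E "tcp|contact"
python3 - <<'E'
from h import *
im=arm.snapshot('wrist'); a=im.astype(int)
l=a[278].sum(1); print([c for c in range(260,400) if l[c]<250])
E
```

```text
tcp_pos: [595.4, 120.1, 43.1]
contact_force: [-4.2, -11.1, 15.2]
[297, 298, 311, 312, 313, 314, 326, 327, 328, 329, 342, 343, 344, 357, 358, 359, 360]
tcp_pos: [596.0, 122.4, 43.2]
contact_force: [-4.0, -12.3, 15.4]
[303, 304, 317, 318, 319, 320, 332, 333, 334, 335, 348, 349, 350, 363, 364, 365]
```

```bash
python3 -m crank '[[0,0,-5,0,0,0,-1],[0,0,-30,0,0,0,-1],[0,0,-35,0,0,0,-1],[-9.8,38.9,-10,0,0,0,-1],[-9.8,38.9,-5,0,0,0,-1],[-9.8,38.9,-5,0,0,0,-1],[-9.8,38.9,-5,0,0,0,0.4],[-9.8,38.9,0,0,0,0,0.4]]' |grep -E "tcp|contact"; python3 -m crank '[[-9.8,38.9,0,0,0,0,0.4],[-9.8,38.9,0,0,0,0,0.4],[-9.8,38.9,0,0,0,0,0.4],[-9.8,38.9,0,0,0,0,0.4],[-9.8,38.9,0,0,0,0,0.4],[-9.8,38.9,0,0,0,0,0.4],[0,0,0,0,0,0,0.4],[0,0,0,0,0,0,0.4]]'
python3 - <<'E'
from h import *
im=arm.snapshot('wrist'); ci=arm.camera_info('wrist'); save('w6',im)
s=arm.sense(); T=R.from_rotvec(s['ee_rot']).as_matrix(); print(s['clock'],s['tcp_pos'],T[:2])
for b in arm.trace('wrist','ring'):
  m=b['mask'].astype(np.uint8); (c,r),a,_=cv2.fitEllipse(max(cv2.findContours(m,0,1)[0],key=len)); p=px2w(ci,r,c,14)
  print(b['centre'],b['score'],(r,c),a,p,im[b['mask']].mean(0),T.T@(p-s['tcp_pos']))
E
```

```text
tcp_pos: [510.8, -58.8, 135.7]
contact_force: [-0.6, 0.1, 0.1]
clock: 10.23
tcp_pos: [412.0, -278.6, 134.6]
ee_rot: [-3.129, 0.28, -0.0]
contact_force: [-0.9, 0.2, 0.1]
gripper_width: 59.6
grip_force: 0.0
10.2833 [ 412.52141619 -277.14924263  134.43542438] [[ 9.84554612e-01 -1.75077728e-01 -7.27510202e-05]
 [-1.75077585e-01 -9.84554194e-01  9.36680470e-04]]
[305.5, 380.2] 0.94 (305.2189025878906, 381.34857177734375) (39.89384841918945, 57.013362884521484) [ 352.38713787 -311.68728458   14.        ] [28.14577259 95.18425656 35.37142857] [-53.13026718  44.64228004 120.40739495]
[202.6, 317.1] 0.8 (205.0078582763672, 318.87548828125) (56.4863395690918, 57.49591064453125) [ 434.81517766 -279.16532414   14.        ] [92.24267782 86.10384176 80.96196272] [ 22.33077324  -1.80866648 120.43186091]
[223.4, 201.2] 0.57 (222.86863708496094, 198.19082641601562) (55.543846130371094, 58.941715240478516) [ 437.3476928 -193.2378283   14.       ] [33.48546621 91.85390713 38.58550396] [  9.78019426 -86.85232993 120.51216327]
```

View pics/w6.png

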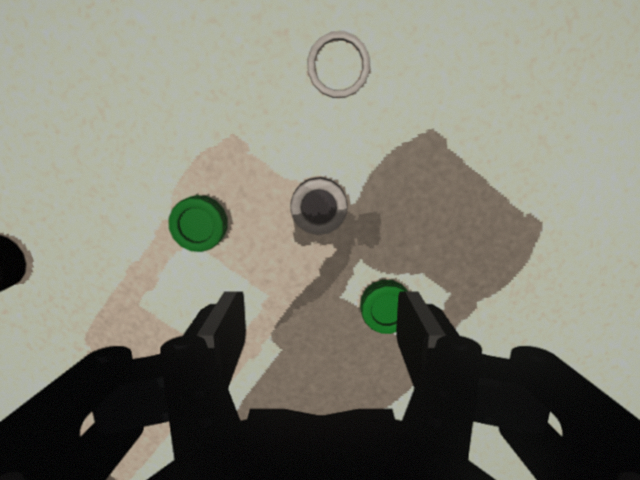

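The steel setting ring is at px (206,319), confirmed by its grey colour, with the greens at (223,198) and (305,383). I'll grip it high so the fingertips stay clear of the insert.

```bash
python3 -m crank '[[7.4,-0.6,30,0,0,0,0.4],[7.4,-0.6,30,0,0,0,0.4],[7.5,-0.6,25,0,0,0,0.4],[0,0,20,0,0,0,0.4],[0,0,12,0,0,0,0.4],[0,0,6,0,0,0,0.4],[0,0,5,0,0,0,0.4],[0,0,0,0,0,0,0.4]]'; python3 -m crank '[[0,0,0.4,0,0,0,0.4],[0,0,0,0,0,0,0.4]]' | grep tcp;  python3 - <<'E'
from h import *
im=arm.snapshot('wrist'); save('w7',im[150:450,160:560]); print(arm.sense()['tcp_pos'])
E
```

```text
clock: 11.0
tcp_pos: [435.2, -278.7, 6.6]
ee_rot: [-3.13, 0.272, 0.0]
contact_force: [0.1, 0.6, 0.1]
gripper_width: 59.9
grip_force: 0.0
tcp_pos: [435.8, -279.9, 7.5]
[ 435.70743686 -279.89302678    7.42942665]
```

View pics/w7.png

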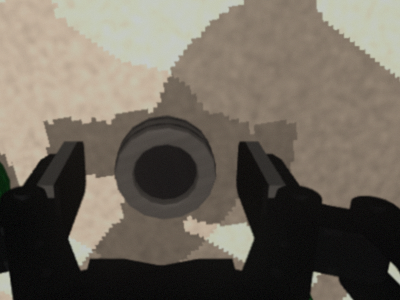

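```bash
python3 -m crank '[[0,2,1,0,0,0,0.4],[0,0,0,0,0,0,-1],[0,0,0,0,0,0,-1],[0,0,0,0,0,0,-1],[0,0,0,0,0,0,-1],[0,0,0,0,0,0,-1],[0,0,0,0,0,0,-1]]'; python3 -m crank '[[0,0,-5,0,0,0,-1],[0,0,-10,0,0,0,-1],[0,0,-20,0,0,0,-1],[0,0,0,0,0,0,-1],[0,0,0,0,0,0,-1]]';  python3 - <<'E'
from h import *
im=arm.snapshot('wrist'); save('w8',im[150:450,160:560]); ci=arm.camera_info('wrist'); s=arm.sense(); print(s['tcp_pos'],s['ee_rot'])
for b in arm.trace('wrist','ring'):
  m=b['mask'].astype(np.uint8); (c,r),a,_=cv2.fitEllipse(max(cv2.findContours(m,0,1)[0],key=len)); print(b['score'],(r,c),a)
E
```

```text
clock: 11.8
tcp_pos: [435.0, -281.7, 6.1]
ee_rot: [3.129, -0.273, 0.001]
contact_force: [-2.4, 0.1, 6.3]
gripper_width: 37.0
grip_force: 60.4
clock: 12.22
tcp_pos: [435.6, -282.1, 41.6]
ee_rot: [3.127, -0.273, 0.004]
contact_force: [-0.3, -0.1, -2.0]
gripper_width: 36.6
grip_force: 60.3
[ 434.84582381 -281.35132755   40.49733399] [ 3.12907808e+00 -2.73367005e-01  1.08862068e-03]
0.94 (316.9860534667969, 320.4467468261719) (99.43146514892578, 105.09882354736328)
0.62 (306.5688171386719, 145.82730102539062) (75.58158111572266, 89.71707153320312)
```

View pics/w8.png

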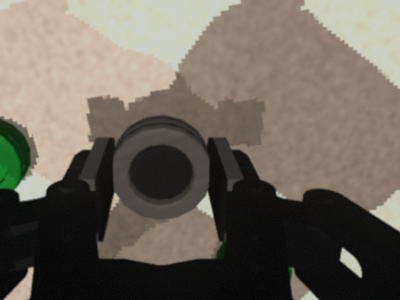

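```bash
python3 - <<'E'
from h import *
ci=arm.camera_info('wrist'); s=arm.sense(); T=R.from_rotvec(s['ee_rot']).as_matrix()
for rc in [(321,321),(318,320.5)]:
  for z in (50.4,): p=px2w(ci,*rc,z); print(p,T.T@(p-s['tcp_pos']))
for e in [(272,321),(368,321),(321,272),(321,370)]: print(T.T@(px2w(ci,e[0],e[1],50.4)-s['tcp_pos']))
E
```

```text
[ 435.02981534 -280.47717871   50.4       ] [  0.58148573  -0.48671658 -10.60868387]
[ 436.29135693 -280.50825189   50.4       ] [  1.82931132  -0.67482181 -10.60934784]
[ 20.22562842  -0.47920384 -10.62045611]
[-19.82660348  -0.49436307 -10.59645389]
[  0.56867937 -19.0261525  -10.60043604]
[  0.54635583  18.0531513  -10.61690318]
```

```bash
python3 -m crank '[[0,0,-25,0,0,0,-1],[0,0,-35,0,0,0,-1],[0,0,-25,0,0,0,-1],[6.3,-32.1,-10,0,0,0,-1],[6.3,-32.1,-8,0,0,0,-1],[6.3,-32.1,-7,0,0,0,-1],[6.3,-32.1,0,0,0,0,-1],[6.3,-32.1,0,0,0,0,-1]]' |grep -E "tcp|contact"; python3 -m crank '[[6.3,-32.1,0,0,0,0,-1],[6.3,-32.1,0,0,0,0,-1],[6.3,-32.1,0,0,0,0,-1],[6.3,-32.1,0,0,0,0,-1],[6.3,-32.1,0,0,0,0,-1],[0,0,0,0,0,0,-1],[0,0,0,0,0,0,-1],[0,0,0,0,0,0,-1]]'
python3 - <<'E'
from h import *
s=arm.sense(); im=arm.snapshot('wrist'); ci=arm.camera_info('wrist'); save('w9',im)
T=R.from_rotvec(s['ee_rot']).as_matrix(); print(s['clock'],s['tcp_pos'],T[:2])
print(w2px(ci,[578.6,22.2,19]))
E
```

```text
tcp_pos: [493.6, -127.0, 149.8]
contact_force: [0.5, -1.3, -1.1]
clock: 13.65
tcp_pos: [551.7, 24.0, 149.2]
ee_rot: [3.129, -0.272, -0.003]
contact_force: [0.1, 0.2, -0.8]
gripper_width: 37.0
grip_force: 60.6
13.65 [551.66947937  23.98322016 149.1634062 ] [[ 9.84948941e-01 -1.72832207e-01 -2.14730705e-03]
 [-1.72832786e-01 -9.84951177e-01 -8.58414427e-05]]
(np.float64(196.32908170806724), np.float64(316.554132024689))
```

View pics/w9.png

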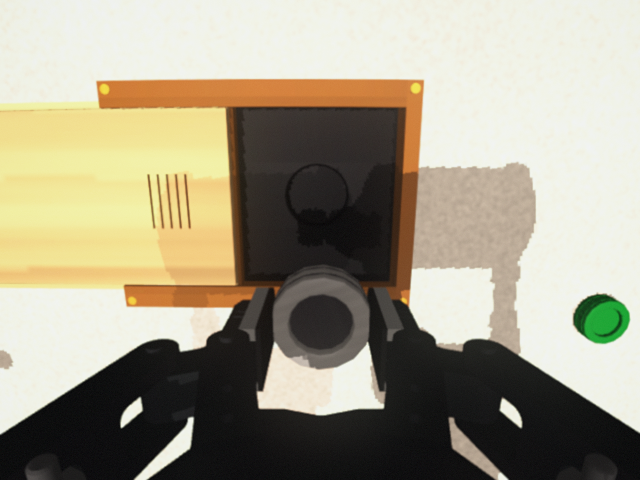

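The lid is open. The pocket is at px (195,317), radius about 31, which matches the prediction of (196,317). The ring is held level at (322,321).

```bash
python3 - <<'E'
from h import *
a=cv2.imread('pics/w9.png'); g=cv2.cvtColor(a,6)[120:262,245:390]; g=cv2.createCLAHE(4,(4,4)).apply(cv2.GaussianBlur(cv2.normalize(g,None,0,255,32),(3,3),1))
for p2 in (20,14): h=cv2.HoughCircles(g,cv2.HOUGH_GRADIENT,1,100,param1=60,param2=p2,minRadius=26,maxRadius=35); print(None if h is None else h[0]+[245,120,0])
s=arm.sense(); ci=arm.camera_info('wrist'); T=R.from_rotvec(s['ee_rot']).as_matrix()
for r,c in [(195,317.5)]: p=px2w(ci,r,c,19); print(p,T.T@(p-s['tcp_pos']))
for e in [(195,286),(195,349),(164,317.5),(226,317.5)]: print(np.linalg.norm(px2w(ci,*e,19)-p))
c=np.array([px2w(ci,r,c,45) for r,c in [(79,424),(304,409)]]); print(c,[T.T@(q-s['tcp_pos']) for q in c])
E
```

```text
[[316.5        194.5         32.20000076]]
[[316.5        194.5         32.20000076]]
[579.42105504  21.36592548  19.        ] [ 27.87325518  -2.81681061 130.33500713]
22.49870907873462
22.497654944973583
21.8020185057274
22.70084641289151
[[641.38488102 -55.2605068   45.        ]
 [496.60094963 -29.11075636  45.        ]] [array([102.16998746,  61.88133082, 104.2338209 ]), array([-44.95511006,  61.29961251, 104.48585291])]
```

```bash
python3 -m crank '[[0,-0.8,20,0,0,0,-1],[0,-1,25,0,0,0,-1],[0,-1,20,0,0,0,-1],[0,0,9,0,0,0,-1],[0,0,0,0,0,0,-1],[0,0,0,0,0,0,-1],[0,0,0,0,0,0,-1]]'
python3 - <<'E'
from h import *
s=arm.sense(); im=arm.snapshot('wrist'); ci=arm.camera_info('wrist'); save('w10',im)
T=R.from_rotvec(s['ee_rot']).as_matrix(); print(s['clock'],s['tcp_pos'])
r,c=map(int,w2px(ci,[579.3,21.6,19])); print(r,c)
g0=cv2.cvtColor(im,7); y0=max(r-75,0); g=g0[y0:r+60,c-80:c+80]; g=cv2.createCLAHE(4,(4,4)).apply(cv2.GaussianBlur(cv2.normalize(g,None,0,255,32),(5,5),1))
save('w10c',cv2.resize(cv2.cvtColor(np.clip(g0[:360,140:500].astype(int)*2,0,255).astype(np.uint8),8),(720,720))[:600])
h=cv2.HoughCircles(g,cv2.HOUGH_GRADIENT,1,10,param1=60,param2=14,minRadius=35,maxRadius=60)
if h is not None:
  for x in h[0][:4]:
    cc,rr,rad=x+[c-80,y0,0]; p=px2w(ci,rr,cc,19); print(cc,rr,rad,np.linalg.norm(px2w(ci,rr,cc+rad,19)-p),p,T.T@(p-s['tcp_pos']))
E
```

```text
clock: 14.28
tcp_pos: [554.0, 26.1, 77.8]
ee_rot: [3.129, -0.274, 0.004]
contact_force: [-0.4, 0.7, -1.0]
gripper_width: 36.9
grip_force: 60.6
14.2833 [554.02458082  26.13562037  77.82930435]
218 322
320.5 216.5 36.29999923706055 19.43282163286633 [580.72394189  22.22622526  19.        ] [26.81865031 -0.79818358 58.89948387]
298.5 218.5 58.29999923706055 31.248958030179185 [581.70907725  34.02523114  19.        ] [ 25.73534031 -12.58858057  58.89638571]
308.5 202.5 58.29999923706055 30.923453760653164 [589.27389892  27.1715711   19.        ] [34.37745471 -7.15603724 58.9190666 ]
334.5 209.5 59.400001525878906 31.701100415324962 [583.16042906  14.2210884   19.        ] [30.61110089  6.66076428 58.90955353]
```

View pics/w10c.png

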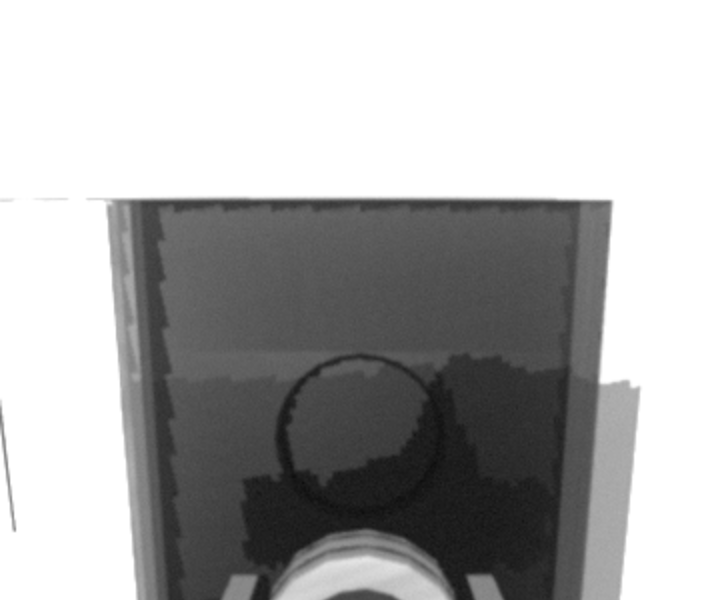

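The last view shows the pocket circle at px (216,320), consistent with Hough. The remaining shift is about x +26.5, y −0.7.

```bash
python3 -m crank '[[13,-0.4,0,0,0,0,-1],[13.5,-0.3,0,0,0,0,-1],[0,0,18,0,0,0,-1],[0,0,16,0,0,0,-1],[0,0,9,0,0,0,-1],[0,0,4,0,0,0,-1],[0,0,0,0,0,0,-1],[0,0,0,0,0,0,-1]]'|grep -E "tcp|contact"; python3 -m crank '[[0,0,1.5,0,0,0,-1],[0,0,1.5,0,0,0,-1],[0,0,1.5,0,0,0,-1],[0,0,0,0,0,0,-1]]'|grep -E "tcp|contact"
```

```text
tcp_pos: [579.6, 22.8, 30.2]
contact_force: [-0.8, -0.4, -0.3]
tcp_pos: [579.3, 22.9, 24.9]
contact_force: [0.8, -0.2, -0.3]
```

```bash
python3 -m crank '[[0,0,1,0,0,0,-1],[0,0,1,0,0,0,-1],[0,0,0,0,0,0,-1]]'|grep -E "tcp|contact"; python3 -m crank '[[0,0,0.7,0,0,0,-1],[0,0,0.7,0,0,0,-1],[0,0,0,0,0,0,-1]]'|grep -E "tcp|contact"
```

```text
tcp_pos: [579.7, 22.7, 23.0]
contact_force: [1.5, 0.0, -0.8]
tcp_pos: [579.6, 22.7, 21.6]
contact_force: [3.1, -2.3, 0.1]
```

```bash
python3 -m crank '[[0.6,0.4,0,0,0,0,-1],[0,0,0.7,0,0,0,-1],[0,0,0.7,0,0,0,-1],[0,0,0,0,0,0,-1]]'|grep -E "tcp|contact"; python3 -m crank '[[0.2,0,0.7,0,0,0,-1],[0,0,0.7,0,0,0,-1],[0,0,0,0,0,0,-1]]'|grep -E "tcp|contact"
```

```text
tcp_pos: [579.6, 22.4, 19.9]
contact_force: [1.2, -1.2, 0.6]
tcp_pos: [579.7, 22.4, 18.4]
contact_force: [2.7, -0.6, -0.5]
```

```bash
python3 -m crank '[[0.5,0.2,0.7,0,0,0,-1],[0,0,0.5,0,0,0,-1],[0,0,0,0,0,0,-1]]'|grep -E "tcp|contact"; python3 -m crank '[[0,0,0.6,0,0,0,-1],[0,0,0,0,0,0,-1]]'|grep -E "tcp|contact"
```

```text
tcp_pos: [579.8, 22.3, 18.1]
contact_force: [-3.5, 0.2, 7.2]
tcp_pos: [579.9, 22.3, 18.0]
contact_force: [-5.7, 1.6, 12.3]
```

```bash
python3 -m crank '[[0,0,-1.2,0,0,0,-1],[0,0,0,0,0,0,-0.06],[0,0,0,0,0,0,0.02],[0,0,0,0,0,0,0.1],[0,0,0,0,0,0,0.2],[0,0,0,0,0,0,0.2]]'; python3 -m crank '[[0,0,-5,0,0,0,0.2],[0,0,-20,0,0,0,0.2],[0,0,-35,0,0,0,0.2],[-8,0,-35,0,0,0,0.2],[-20,0,-30,0,0,0,-1],[0,0,0,0,0,0,-1],[0,0,0,0,0,0,-1]]'
python3 - <<'E'
from h import *
s=arm.sense(); im=arm.snapshot('wrist'); ci=arm.camera_info('wrist'); save('w11',im)
T=R.from_rotvec(s['ee_rot']).as_matrix(); print(s['clock'],s['tcp_pos'])
print(w2px(ci,[579.5,21.5,27]))
for b in arm.trace('wrist','ring'):
  m=b['mask'].astype(np.uint8); (c,r),a,_=cv2.fitEllipse(max(cv2.findContours(m,0,1)[0],key=len)); p=px2w(ci,r,c,27)
  rr,cc=np.where(b['mask']); print(b['score'],(r,c),a,p,rr.min(),rr.max(),cc.min(),cc.max(),'dia',np.linalg.norm(px2w(ci,r,cc.max()+.5,27)-px2w(ci,r,cc.min()-.5,27)))
for b in arm.boxes_of('wrist','lid_lines')[:2]: print(b['centre'],b['score'])
g=cv2.cvtColor(im,7).astype(int); print(g[200,:300:5])
E
```

```text
clock: 17.33
tcp_pos: [580.1, 22.1, 17.7]
ee_rot: [-3.13, 0.273, 0.001]
contact_force: [-0.1, 0.5, 0.4]
gripper_width: 51.2
grip_force: 0.0
clock: 17.92
tcp_pos: [553.9, 26.9, 145.9]
ee_rot: [3.129, -0.273, 0.008]
contact_force: [0.2, -0.4, -0.5]
gripper_width: 15.8
grip_force: 0.0
17.9167 [553.87523334  26.87511865 145.85311464]
(np.float64(199.2292837032793), np.float64(322.55927420635845))
0.89 (201.39967346191406, 320.6771545410156) (55.49113845825195, 57.06635284423828) [578.25627284  23.02024754  27.        ] 173 230 292 349 dia 39.537488089726615
0.81 (323.3736877441406, 607.5784301757812) (48.56360626220703, 56.37099075317383) [ 448.09528552 -177.3797737    27.        ] 299 348 579 636 dia 47.22041959896769
[201.2, 113.8] 0.96
[225 224 225 225 225 227 225 227 226 226 227 226 228 228 228 228 228 228
 229 228 229 228 229 230 229 230 229 230 230 230 230 180 230 207 209 215
 165 216 106 217 216 216 216 216 214 215 215 109  65  35  41  45  45  45
  44  42  43  40  22 209]
```

```bash
python3 -m crank '[[8.3,-32.6,0,0,0,0,-1],[8.3,-32.6,0,0,0,0,-1],[8.3,-32.6,0,0,0,0,-1],[0,0,35,0,0,0,-1],[0,0,30,0,0,0,-1],[0,0,20,0,0,0,-1],[0,0,8,0,0,0,-1],[0,0,0,0,0,0,-1]]'|grep -E "tcp|contact"; python3 -m crank '[[0,0,1.5,0,0,0,-1],[0,0,1.5,0,0,0,-1],[0,0,1,0,0,0,-1],[0,0,1,0,0,0,-1],[0,0,0,0,0,0,-1]]'|grep -E "tcp|contact"
```

```text
tcp_pos: [591.6, 119.0, 46.4]
contact_force: [0.5, -0.9, 0.1]
tcp_pos: [594.6, 118.8, 45.7]
contact_force: [-0.1, -0.9, 1.0]
```

```bash
python3 -m crank '[[0,0,1,0,0,0,-1],[0,0,0.7,0,0,0,-1],[0,0,0,0,0,0,-1]]'|grep -E "tcp|contact"; python3 -m crank '[[0,0,1,0,0,0,-1],[0,0,0,0,0,0,-1]]'|grep -E "tcp|contact"
```

```text
tcp_pos: [594.7, 118.9, 44.1]
contact_force: [-1.5, 0.4, 4.1]
tcp_pos: [594.8, 118.9, 43.7]
contact_force: [-2.7, -0.2, 8.5]
```

```bash
python3 -m crank '[[-0.3,0,1,0,0,0,-1],[-0.3,0,0.6,0,0,0,-1],[0,0,0,0,0,0,-1]]'|grep -E "tcp|contact"; python3 -m crank '[[-0.4,0,0.3,0,0,0,-1],[0,1,0,0,0,0,-1],[0,2,0,0,0,0,-1],[0,3,0,0,0,0,-1],[0,3,0,0,0,0,-1],[0,3,0,0,0,0,-1],[0,0,0,0,0,0,-1]]'|grep -E "tcp|contact"
python3 - <<'E'
from h import *
im=arm.snapshot('wrist'); l=im.astype(int)[278].sum(1); print([c for c in range(240,400) if l[c]<250])
E
```

```text
tcp_pos: [594.9, 118.9, 43.3]
contact_force: [-4.6, -0.4, 13.9]
tcp_pos: [593.2, 109.5, 43.3]
contact_force: [-2.7, 7.6, 14.1]
[293, 294, 307, 308, 309, 310, 322, 323, 324, 325, 338, 339, 340, 341, 353, 354, 355, 356]
```

```bash
python3 -m crank '[[0,3,0.3,0,0,0,-1],[0,5,0,0,0,0,-1],[0,5,0,0,0,0,-1],[0,5,0,0,0,0,-1],[0,5,0,0,0,0,-1],[0,5,0,0,0,0,-1],[0,5,0,0,0,0,-1],[0,4,0,0,0,0,-1]]'|grep -E "tcp|contact"
python3 - <<'E'
from h import *
im=arm.snapshot('wrist'); l=im.astype(int)[278].sum(1); print([c for c in range(240,400) if l[c]<250])
E
python3 -m crank '[[0,3,0,0,0,0,-1],[0,5,0,0,0,0,-1],[0,5,0,0,0,0,-1],[0,5,0,0,0,0,-1],[0,5,0,0,0,0,-1],[0,4,0,0,0,0,-1]]'|grep -E "tcp|contact"
```

```text
tcp_pos: [586.8, 73.2, 43.2]
contact_force: [-2.6, 10.1, 14.8]
[293, 307, 308, 309, 310, 322, 323, 324, 325, 338, 339, 340, 353, 354, 355, 356]
tcp_pos: [582.0, 46.5, 43.1]
contact_force: [-3.0, 9.9, 16.0]
```

Expected finger end is y ≈ 9–11 (36 mm to go).

```bash
python3 -m crank '[[0,4,0,0,0,0,-1],[0,5,0,0,0,0,-1],[0,5,0,0,0,0,-1],[0,5,0,0,0,0,-1],[0,4,0,0,0,0,-1],[0,3,0,0,0,0,-1],[0,2,0,0,0,0,-1]]'|grep -E "tcp|contact"
python3 -m crank '[[0,1.5,0,0,0,0,-1],[0,1.5,0,0,0,0,-1],[0,1,0,0,0,0,-1],[0,0,0,0,0,0,-1]]'|grep -E "tcp|contact"
python3 - <<'E'
from h import *
im=arm.snapshot('wrist'); l=im.astype(int)[278].sum(1); print([c for c in range(240,400) if l[c]<250])
E
```

```text
tcp_pos: [577.1, 18.7, 43.1]
contact_force: [-2.6, 9.8, 16.9]
tcp_pos: [576.4, 14.8, 43.1]
contact_force: [-3.1, 9.2, 16.3]
[293, 294, 307, 308, 309, 310, 322, 323, 324, 325, 326, 337, 338, 339, 340, 341, 352, 353, 354, 355, 356]
```

```bash
python3 -m crank '[[0,1.5,0,0,0,0,-1],[0,1.5,0,0,0,0,-1],[0,1.5,0,0,0,0,-1],[0,1,0,0,0,0,-1],[0,0,0,0,0,0,-1]]'|grep -E "tcp|contact"
python3 - <<'E'
from h import *
im=arm.snapshot('wrist'); l=im.astype(int)[278].sum(1); print([c for c in range(240,400) if l[c]<250])
E
python3 -m crank '[[0,1,0,0,0,0,-1],[0,1,0,0,0,0,-1],[0,0,0,0,0,0,-1]]'|grep -E "tcp|contact"
python3 - <<'E'
from h import *
im=arm.snapshot('wrist'); l=im.astype(int)[278].sum(1); print([c for c in range(240,400) if l[c]<250])
E
```

```text
tcp_pos: [575.7, 9.7, 43.1]
contact_force: [-1.6, 10.2, 15.5]
[291, 292, 306, 307, 308, 309, 320, 321, 322, 323, 324, 336, 337, 338, 339, 340, 351, 352, 353, 354, 355]
tcp_pos: [575.7, 7.7, 43.1]
contact_force: [-1.1, 11.3, 14.7]
[286, 287, 288, 301, 302, 303, 315, 316, 317, 318, 319, 320, 331, 332, 333, 334, 335, 346, 347, 348, 349, 350]
```

The lid has stopped and the finger slips at y ≈ 10, a 110 mm stroke from the open stop. I retreat.

```bash
python3 -m crank '[[0,0,-3,0,0,0,-1],[0,0,-20,0,0,0,-1],[0,0,-35,0,0,0,-1],[-7,0,-35,0,0,0,-1],[-14,0,-30,0,0,0,-1],[0,0,0,0,0,0,-1],[0,0,0,0,0,0,-1],[0,0,0,0,0,0,-1]]'|grep -E "tcp|contact|clock"
python3 - <<'E'
from h import *
s=arm.sense(); im=arm.snapshot('wrist'); ci=arm.camera_info('wrist'); save('w12',im)
r,c=map(int,w2px(ci,[576.3,10,42])); print(s['tcp_pos'],r,c)
best=[(rr,[x for x in range(c-60,c+60) if im[rr,x].astype(int).sum()<im[rr,c-60:c+60].astype(int).sum(1).mean()*0.55]) for rr in (r-15,r-8,r)]; print(best)
y=np.array([0.179,0.984,0]); m=np.array([584.9,56.6,42])
for rr,xs in best:
  if xs: p=px2w(ci,rr,np.mean([xs[0],xs[-1]]),42); print('lines case y',(p-m)@y)
print(arm.trace('wrist','ring')[:1] and [(b['centre'],b['score']) for b in arm.trace('wrist','ring')])
E
```

```text
clock: 24.07
tcp_pos: [552.0, 9.1, 162.3]
contact_force: [0.8, -0.5, -0.5]
[552.02429347   9.1013977  162.26726679] 202 314
[(187, [297, 306, 315]), (194, [297, 306, 332]), (202, [306, 332])]
lines case y -41.899606431657794
lines case y -47.69929374454741
lines case y -50.80307505197185
[([314.7, 574.6], 0.66)]
```

```bash
python3 -c "
from workcell import arm
print(arm.finish_job())"
```

```text
the job is handed in; nothing more can be done
None
```

I handed the job in at about 24 s of the 72 s allowed: I slid the lid fully open, lowered the setting ring into its pocket, and slid the lid shut against its stop. Readings on the lid stayed under 17 N, and nothing else on the bench was touched as far as the pictures and force readings show.

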